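# Flip the driver board over against the stop

### The job

Turn the black-framed board over so that its solder side is up for soldering, without picking it up: with the fingertips push it along the bench into the white ramp of the flip stop until it tips up and leans there, then push its upper edge back towards you so that it falls over flat on the bench in front of the stop. Leave the transformer, jar, coil and heat sink where they are.

Things in the scene. Friction and masses are not known exactly. Their poses are not given: they have to be found in the camera images.
- board: flat rigid board in a black plastic frame, 70 mm along its x, 80 mm along its y, 9 mm thick, about 60 g; origin at the centre of its underside, z out of the green component side with chips; the other face is the tan solder side with shiny dots. Starts flat, component side up, its x within 0.3 rad of the stop's. Flipped, its z points down and its origin is 9 mm up.
- flip_stop: low fixed stop, 150 mm long along its y, 67 mm deep along x. Slick white face (friction about 0.2, bench about 0.6) rises from the bench at x = 0, through x 8, z 5.5; x 15, z 14; x 20, z 25 mm, to a lip at x 22, z 38 mm. Origin: middle of the front foot line, on the bench; z up; x points away from the side where the board lies, so pushing along +x drives its front edge up the face.
- stop_lip (a point): middle of the stop's rounded top lip, 40 mm above the bench, 25 mm behind the foot line. A board whose trailing edge has been pushed up to the foot line leans on the lip at about 60 degrees from level, upper edge about 62 mm high and 35 mm behind (+x of) the foot line, and stays so when let go.
- stop_back (a point): point on the low aluminium foot behind the lip, 50 mm behind the foot line, 6 mm up; above it is free (gussets stay below 32 mm). From here the upper edge of the leaning board can be pushed towards the stop's -x; past upright it topples about its lower edge at the foot line and lands in front of the stop.
- transformer: small transformer, steel core with a yellow winding, 46 x 42 x 34 mm; loose, stands beside the work and is to be left alone; origin at the centre of its underside
- jar: white jar with a blue lid, 51 mm across, 56 mm tall; loose, stands beside the work and is to be left alone; origin at the centre of its underside
- coil: ring coil, black core wound with copper wire, 21 mm across, 9 mm tall; loose, stands beside the work and is to be left alone; origin at the centre of its underside
- heatsink: black finned heat sink, 38 x 45 x 22 mm; loose, stands beside the work and is to be left alone; origin at the centre of its underside
Mind the look-alikes: they are no part of the job. There is more than one size of the board; the one meant has the size given above.

How it is judged:
On the way:
1. the board is tipped up (40 to 85 degrees from level) and rests against the stop (angle between board's own z axis and vertical between 0.7 and 1.48 rad and contact force between board and flip_stop above 0.02 N and x of board in the frame of flip_stop above -0.05 m), for 0.15 s.
At the end, for the whole second after the job is handed in: the board lies flat on the bench, solder side up (within 6 degrees), at rest, its centre in front of the stop: within 150 mm of the foot line and 80 mm of the middle of the stop's length (angle between board's own z axis and vertical above 3.04 rad and height (world z) of board below 0.014 m and x of board in the frame of flip_stop between -0.15 and 0 m and y of board in the frame of flip_stop between -0.08 and 0.08 m and linear speed of board below 0.01 m/s); the robot touches nothing.
It fails at once if the board is lifted off the bench (its centre more than 55 mm up) (height (world z) of board above 0.055 m).
It fails at once if the transformer is shifted by more than 20 mm (distance of transformer from where it was at the start of the episode above 0.02 m).
It fails at once if the jar is shifted by more than 20 mm (distance of jar from where it was at the start of the episode above 0.02 m).
It fails at once if the coil is shifted by more than 20 mm (distance of coil from where it was at the start of the episode above 0.02 m).
It fails at once if the heatsink is shifted by more than 20 mm (distance of heatsink from where it was at the start of the episode above 0.02 m).
It also fails if it takes over 51 s, if anything falls off the work surface, if the arm or the gripper's body presses on something with over 40 N, if the wrist force passes 120 N, or if a joint passes its speed limit or range.

### The arm

A 6-joint arm with a two-finger parallel gripper is mounted at the origin on a cart in front of the work surface, level with it; the furniture and walls round the work are solid. World frame = base frame: x ahead of the robot, y to its left, z up, the work surface at z = 0. Lengths are in m, angles in rad, forces in N, time in s.
With the tool pointing down it reaches from about 0.3 to 0.875 m from the base axis. Payload 6.4 kg.
Tool frame: the origin (TCP) lies at the very end of the fingers, on their centre line; the grasp point (between the pads) lies 19 mm behind it; z points along the fingers, y is the line along which they close (so a half turn about z gives the same grasp; the last joint's range is limited). The gripper opens to 88 mm and grips with 3 to 60 N. Pads are 18 mm wide; open, the fingers measure 123 mm over their backs; the gripper's body (75 mm by 187 mm) begins 45 mm behind the grasp point.
Start: joints at [-1.456, 0.181, 1.607, -0, 1.354, -0.206], TCP at [0.181, -0.546, 0.239] pointing down, gripper open.
Joint ranges: [-2.99, 2.99], [-0.89, 2.07], [0.3, 2.58], [-1.14, 4.28], [0, 2.63], [-3.12, 3.12]. Speed limits (rad/s): [2.57, 2.57, 3.01, 3.14, 3.14, 3.14].

### API

Orientations are given as a unit quaternion [w, x, y, z].
In Python, from bench import r gives the robot as it stands.
- The arm moves only by the shell command python3 -m jog 'ROWS' [FORCE]. ROWS is JSON, a list of rows, each an object of numbers: "jaw": the gripper's target within -1 to 1 (shut at 1, half-way at 0, fully open at -1); "dx", "dy", "dz": the shift along the tool's x, y, z in cm; "turn": the turn about the tool's z in degrees. A call has exactly 8 rows; each row is the pose to reach, as a shift and turn from the pose commanded when the call began, along the tool's axes at that moment; what a row does not reach only later rows make up. A row lasts 1/10 s, in which the tool goes at most 50 mm and 8.59 degrees, less where a joint would pass 70% of its speed; a pose out of reach is approached as far as the arm can. A call with a gripper value outside its range is refused whole. The fingers move at their own pace and stop on an object; FORCE is the grip in N (left out, the last holds). Time passes only in rows, so rows that repeat a pose let the fingers close, or fill a call up. It gives the time, the measured TCP pose, the force, the opening and the grip force at its end, in the units of the state.
- r.state(): the state, without advancing time (a new reading comes with each control period).
- r.read_camera(name): name is "scene" or "top" or "wrist"; returns a dict with "image" (400x640x3 uint8, red, green, blue), "depth" (400x640 float32, m along the optical axis (not along the pixel's ray), 0 where there is no reading), "fov_y" (degrees; the focal length in pixels is half the picture's height over the tangent of half this angle, whatever the lens; pixels are square), "cx", "cy" (the principal point, pixels), "cam_to_world" (4x4, takes a point from camera to world coordinates); the wrist camera has in their place "mount" (4x4, takes a point from camera to tool coordinates, whose origin is the TCP and whose axes are the flange's). Camera axes: x right, y down, z forward; pixel columns grow to the right and rows downward; lengths in m; the calibration is good to about 2 mm. A picture is of the moment at which its call begins: read the wrist's pose just before it.
- r.close_job(): hands the job in; it is judged then, once.
The state is a dict: "time": time; "q": joint angles; "joint_vel": joint speeds; "joint_torque": joint torques, N m; "ee_pos": TCP position; "ee_rot": TCP orientation; "contact_force": force on the tool from outside, world axes, zero at the start; "moment": the same for the moment, N m; "opening": finger opening in m; "finger_force": force on a finger pad.
Only numpy, scipy, OpenCV 4.12 (cv2) and the standard library are available. Lean on these libraries where they do the work, as an engineer would, in place of code of your own. Each camera call takes 0.05 s, during which the arm holds its last target. There are 200 camera calls.

## Working session

There is one attempt and no reset: what is moved stays moved. The work goes in short steps, Python scripts to look and compute and a shell command to move; the robot and the scene stay as the last step left them, time stands still between calls to the robot, and variables do not carry over. Pictures are saved under pics/ and viewed, at most 10 in all, crops included, and the job is handed in when it is done.

```bash
mkdir -p pics
cat > h.py <<'E'
import numpy as np,cv2,pickle
from bench import r
def grab(n,f):
    s=r.state(); c=r.read_camera(n); c['s']=s
    cv2.imwrite(f'pics/{f}.png',c['image'][:,:,::-1]); pickle.dump(c,open(f'{f}.pkl','wb')); return c
def px(c,u,v,z=None):
    H=c['image'].shape[0]; f=H/2/np.tan(np.radians(c['fov_y'])/2)
    d=np.array([(u-c['cx'])/f,(v-c['cy'])/f,1.]); M=np.array(c['cam_to_world'])
    if z is None:
        return M[:3,:3]@(d*c['depth'][int(v),int(u)])+M[:3,3]
    w=M[:3,:3]@d; return M[:3,3]+w*(z-M[2,3])/w[2]
E
python3 - <<'E'
from h import *
c=grab('top','top');grab('scene','scene')
s=r.state();print(s['time'],s['ee_pos'],s['ee_rot'])
E
```

```text
0.1 [ 0.18127913 -0.54518287  0.23791522] [-7.64592451e-04  9.87159658e-01  1.59734860e-01  1.70564745e-05]
```

View pics/top.png

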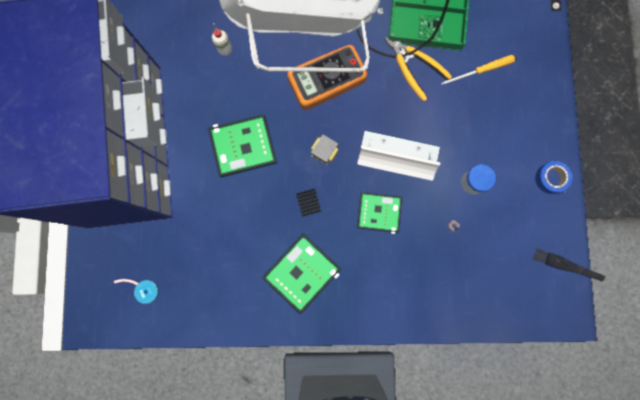

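View pics/scene.png

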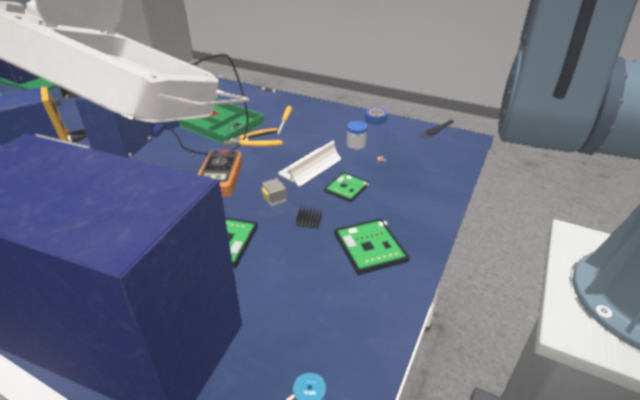

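The top view shows the small board at about (380,212). The stop is just above it at (400,155), the transformer at (324,149), the heat sink at (308,202), the jar at (480,180) and the coil at (454,226).

Run:
```python
from h import *
c=pickle.load(open('top.pkl','rb'))
im=c['image'][110:250,290:510,::-1]
cv2.imwrite('pics/crop.png',cv2.resize(im,None,fx=3.6,fy=3.6,interpolation=cv2.INTER_CUBIC))
for n,u,v in [('c0',320,200),('board',380,212),('jar',481,178),('coil',454,226),('hs',308,202),('tr',324,149),('white lamp',310,25),('multim',328,75)]: print(n,px(c,u,v).round(4))
print(np.array(c['cam_to_world']).round(3))
```

```text
c0 [ 5.845e-01  5.050e-02 -4.000e-04]
board [ 0.5581 -0.0646  0.0077]
jar [ 0.6123 -0.2452  0.0579]
coil [ 5.294e-01 -2.074e-01  5.000e-04]
hs [0.579  0.0735 0.0145]
tr [0.6774 0.0412 0.0347]
white lamp [0.8404 0.0612 0.1978]
multim [0.8219 0.031  0.0402]
[[-0.016 -0.992  0.128  0.463]
 [-1.     0.017  0.004  0.047]
 [-0.006 -0.128 -0.992  0.903]
 [ 0.     0.     0.     1.   ]]
```

View pics/crop.png

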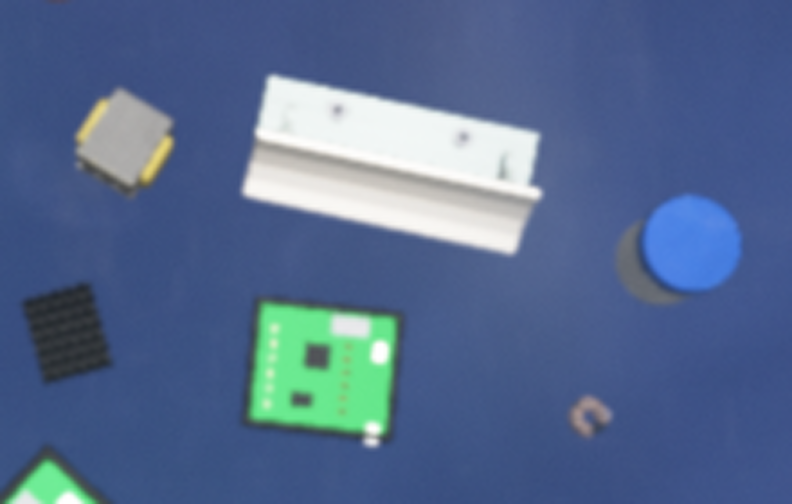

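The crop shows the board corners at (257,298), (403,315), (392,440) and (244,425), in crop pixels. The stop's foot line runs from (243,194) to (517,253). A white connector overhangs the board's near edge at (372,440).

Run:
```python
from h import *
from scipy.spatial.transform import Rotation as R
c=pickle.load(open('top.pkl','rb'))
P=lambda x,y,z:px(c,290+x/3.6,110+y/3.6,z)[:2]
b=[P(*p,.009) for p in[(257,298),(403,315),(392,440),(244,425)]]
f=[P(243,194,0),P(517,253,0)]; l=[P(258,133,.04),P(541,193,.04)]
print(np.round(b,4),np.round(f,4),np.round(l,4))
d=f[0]-f[1]; d2=l[0]-l[1];print(np.linalg.norm(d),np.linalg.norm(d2))
y=d/np.linalg.norm(d)+d2/np.linalg.norm(d2); y/=np.linalg.norm(y); x=np.array([y[1],-y[0]])
o=(sum(f)/2+sum(l)/2-.025*x)/2
print('stop o',o,'x',x,'yaw',np.degrees(np.arctan2(x[1],x[0])))
T=lambda p:np.round([(p-o)@x,(p-o)@y],4)
for p in b: print(T(p))
print('ctr',T(sum(b)/4), [np.linalg.norm(b[i]-b[i-1]).round(4) for i in range(4)])
for n,p in dict(tr=(.677,.041),jar=(.612,-.245),coil=(.529,-.207),hs=(.579,.0735)).items(): print(n,T(np.array(p)))
s=r.state();q=s['ee_rot'];M=R.from_quat([*q[1:],q[0]]).as_matrix();print(M.round(3));print(np.linalg.norm(s['ee_pos'][:2]))
```

```text
[[ 0.5959 -0.0297]
 [ 0.5854 -0.1077]
 [ 0.5186 -0.0993]
 [ 0.5278 -0.021 ]] [[ 0.6548 -0.0244]
 [ 0.6196 -0.1724]] [[ 0.6788 -0.03  ]
 [ 0.6442 -0.1767]]
0.15210095073288815 0.15071526179835087
stop o [ 0.63719634 -0.09800274] x [ 0.97300715 -0.23077497] yaw -13.342701826380083
[-0.0559  0.0569]
[-0.0482 -0.0214]
[-0.1151 -0.0286]
[-0.1242  0.0497]
ctr [-0.0859  0.0142] [np.float64(0.0687), np.float64(0.0786), np.float64(0.0674), np.float64(0.0788)]
tr [0.0067 0.1444]
jar [ 0.0094 -0.1488]
coil [-0.0801 -0.131 ]
hs [-0.0962  0.1534]
[[ 0.949  0.315 -0.   ]
 [ 0.315 -0.949  0.002]
 [ 0.    -0.002 -1.   ]]
0.574531536370738
```

```bash
cat > t.py <<'E'
import sys
from h import *
from scipy.spatial.transform import Rotation as R
o=np.array([.63720,-.09800]);X=np.array([.97301,-.23077]);Y=np.array([.23077,.97301])
def go(x,y,z):
    s=r.state();q=s['ee_rot'];M=R.from_quat([*q[1:],q[0]]).as_matrix()
    p=s['ee_pos'];w=np.array([*(o+x*X+y*Y),z])-p
    yaw=np.degrees(np.arctan2(M[1,0],M[0,0]))
    print('t',s['time'],'stop xy',((p[:2]-o)@X).round(4),((p[:2]-o)@Y).round(4),'z',p[2].round(4),'d cm',(M.T@w*100).round(2),'turn',round(yaw+13.34,2),'F',np.round(s['contact_force'],1),'open',s['opening'])
if len(sys.argv)>3: go(*map(float,sys.argv[1:4]))
E
python3 -m jog '[{"dx":5,"dy":-4,"dz":1,"turn":4,"jaw":0.77},{"dx":9,"dy":-7.5,"dz":3,"turn":8,"jaw":0.77},{"dx":13,"dy":-11,"dz":5,"turn":12,"jaw":0.77},{"dx":17,"dy":-14.5,"dz":7,"turn":16,"jaw":0.77},{"dx":21,"dy":-18,"dz":9,"turn":20,"jaw":0.77},{"dx":25,"dy":-21.5,"dz":10,"turn":24,"jaw":0.77},{"dx":29,"dy":-25,"dz":11,"turn":28,"jaw":0.77},{"dx":33,"dy":-28.5,"dz":11,"turn":31.7,"jaw":0.77}]'
python3 t.py -.165 .013 .06
```

```text
time: 0.9
ee_pos: [0.3784, -0.2134, 0.1331]
ee_rot: [-0.0, 0.993, -0.118, -0.001]
contact_force: [0.3, -1.2, -0.5]
opening: 0.026
finger_force: 0.0
t 0.9 stop xy -0.2252 -0.172 z 0.1331 d cm [  5.97 -18.51   7.32] turn -0.18 F [ 0.3 -1.2 -0.5] open 0.02598143974991807
```

```bash
python3 -m jog '[{"dx":1.5,"dy":-4,"dz":1,"jaw":0.77},{"dx":3,"dy":-8,"dz":2,"jaw":0.77},{"dx":4.5,"dy":-12,"dz":3.5,"jaw":0.77},{"dx":5.5,"dy":-16,"dz":5,"jaw":0.77},{"dx":5.5,"dy":-18,"dz":7,"jaw":0.77},{"dx":5.5,"dy":-18,"dz":7,"jaw":0.77},{"dx":5.5,"dy":-18,"dz":7,"jaw":0.77},{"dx":5.5,"dy":-18,"dz":7,"jaw":0.77}]' >/dev/null
python3 t.py -.165 .013 .004
```

```text
t 0.9 stop xy -0.2252 -0.172 z 0.1331 d cm [  5.98 -18.51  12.92] turn -0.18 F [ 0.3 -1.2 -0.5] open 0.02598143974991807invalid input
```

```bash
python3 -m jog '[{"dx":1.5,"dy":-4,"dz":1,"turn":0,"jaw":0.77},{"dx":3,"dy":-8,"dz":2,"turn":0,"jaw":0.77},{"dx":4.5,"dy":-12,"dz":3.5,"turn":0,"jaw":0.77},{"dx":5.5,"dy":-16,"dz":5,"turn":0,"jaw":0.77},{"dx":5.5,"dy":-18,"dz":7,"turn":0,"jaw":0.77},{"dx":5.5,"dy":-18,"dz":7,"turn":0,"jaw":0.77},{"dx":5.5,"dy":-18,"dz":7,"turn":0,"jaw":0.77},{"dx":5.5,"dy":-18,"dz":7,"turn":0,"jaw":0.77}]' | head -3
python3 t.py -.165 .013 .004
```

```text
time: 1.7
ee_pos: [0.4738, -0.0543, 0.065]
ee_rot: [0.0, 0.993, -0.116, 0.001]
t 1.7 stop xy -0.1691 0.0048 z 0.065 d cm [ 0.41 -0.82  6.1 ] turn -0.02 F [0.1 1.  1. ] open 0.010255688843359815
```

Go down, then start pushing towards the stop.

```bash
python3 -m jog '[{"dx":0,"dy":-0.8,"dz":2,"turn":0,"jaw":0.77},{"dx":0,"dy":-0.8,"dz":4,"turn":0,"jaw":0.77},{"dx":0,"dy":-0.8,"dz":5.5,"turn":0,"jaw":0.77},{"dx":0,"dy":-0.8,"dz":6.1,"turn":0,"jaw":0.77},{"dx":0,"dy":-0.8,"dz":6.1,"turn":0,"jaw":0.77},{"dx":0.6,"dy":-0.8,"dz":6.1,"turn":0,"jaw":0.77},{"dx":1.2,"dy":-0.8,"dz":6.1,"turn":0,"jaw":0.77},{"dx":1.8,"dy":-0.8,"dz":6.1,"turn":0,"jaw":0.77}]'|head -1
python3 t.py -.11 .013 .003
```

```text
time: 2.5
t 2.5 stop xy -0.1501 0.0136 z 0.0042 d cm [4.01 0.06 0.13] turn 0.01 F [ 0.2  0.2 -1.3] open 0.010011683314828473
```

```bash
python3 -m jog '[{"dx":0.7,"dy":0,"dz":0.1,"turn":0,"jaw":0.77},{"dx":1.4,"dy":0,"dz":0.1,"turn":0,"jaw":0.77},{"dx":2.1,"dy":0,"dz":0.1,"turn":0,"jaw":0.77},{"dx":2.8,"dy":0,"dz":0.1,"turn":0,"jaw":0.77},{"dx":3.5,"dy":0,"dz":0.1,"turn":0,"jaw":0.77},{"dx":4.2,"dy":0,"dz":0.1,"turn":0,"jaw":0.77},{"dx":4.9,"dy":0,"dz":0.1,"turn":0,"jaw":0.77},{"dx":5.6,"dy":0,"dz":0.1,"turn":0,"jaw":0.77}]'|head -1
python3 - <<'E'
from h import *
c=grab('top','a')
cv2.imwrite('pics/a2.png',cv2.resize(c['image'][100:260,290:490,::-1],None,fx=3,fy=3,interpolation=cv2.INTER_CUBIC))
s=grab('scene','as'); cv2.imwrite('pics/as2.png',cv2.resize(s['image'][110:230,240:420,::-1],None,fx=4,fy=4,interpolation=cv2.INTER_CUBIC))
E
python3 t.py -.02 .013 .003
```

```text
time: 3.3
t 3.4 stop xy -0.0944 0.0137 z 0.0025 d cm [ 7.44  0.07 -0.04] turn 0.01 F [-1.   0.3 -0.9] open 0.010010237679847371
```

View pics/as2.png

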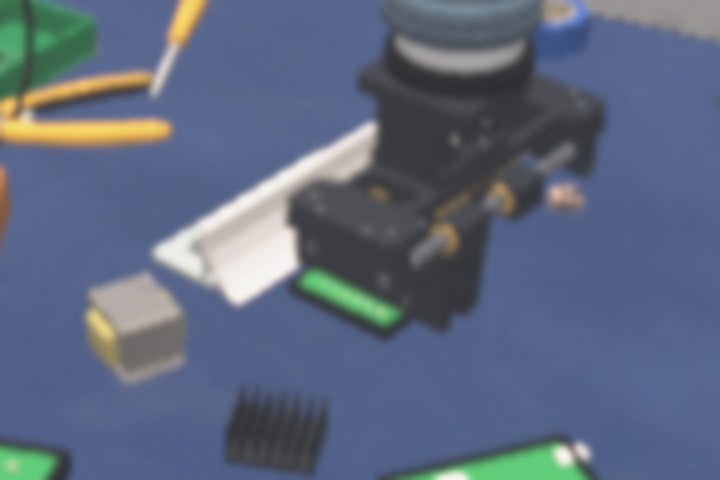

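The board (345,300 in the crop) is square in front of the stop, with the fingers behind its near edge. I'll push it up the ramp.

```bash
python3 -m jog '[{"dx":0.7,"dy":0,"dz":0,"turn":0,"jaw":0.77},{"dx":1.4,"dy":0,"dz":0,"turn":0,"jaw":0.77},{"dx":2.1,"dy":0,"dz":0,"turn":0,"jaw":0.77},{"dx":2.8,"dy":0,"dz":0,"turn":0,"jaw":0.77},{"dx":3.5,"dy":0,"dz":0,"turn":0,"jaw":0.77},{"dx":4.2,"dy":0,"dz":0,"turn":0,"jaw":0.77},{"dx":4.9,"dy":0,"dz":0,"turn":0,"jaw":0.77},{"dx":5.6,"dy":0,"dz":0,"turn":0,"jaw":0.77}]'|head -1
python3 - <<'E'
from h import *
s=grab('scene','bs'); cv2.imwrite('pics/bs2.png',cv2.resize(s['image'][110:230,240:420,::-1],None,fx=4,fy=4,interpolation=cv2.INTER_CUBIC))
E
python3 t.py -.018 .013 .003
```

```text
time: 4.2
t 4.25 stop xy -0.0374 0.0136 z 0.0028 d cm [ 1.94  0.06 -0.02] turn 0.01 F [ 0.5 -1.7  1.6] open 0.009796903133881246
```

View pics/bs2.png

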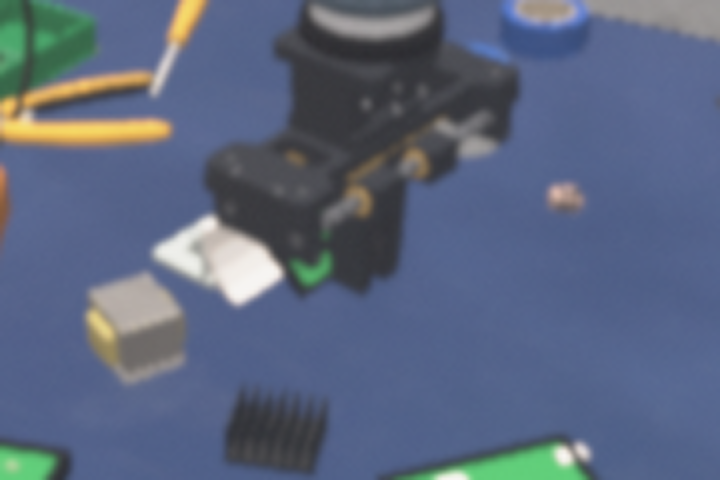

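The board is tipping up on the ramp, with its green face tilted at (312,265). I'll finish the push and hold.

```bash
python3 -m jog '[{"dx":0.5,"dy":0,"dz":0,"turn":0,"jaw":0.77},{"dx":1.0,"dy":0,"dz":0,"turn":0,"jaw":0.77},{"dx":1.5,"dy":0,"dz":0,"turn":0,"jaw":0.77},{"dx":2.0,"dy":0,"dz":0,"turn":0,"jaw":0.77},{"dx":2.1,"dy":0,"dz":0,"turn":0,"jaw":0.77},{"dx":2.1,"dy":0,"dz":0,"turn":0,"jaw":0.77},{"dx":2.1,"dy":0,"dz":0,"turn":0,"jaw":0.77},{"dx":2.1,"dy":0,"dz":0,"turn":0,"jaw":0.77}]'|head -1
python3 t.py -.018 .013 .003
python3 -m jog '[{"dx":-0.5,"dy":0,"dz":0,"turn":0,"jaw":0.77},{"dx":-1,"dy":0,"dz":0,"turn":0,"jaw":0.77},{"dx":-2,"dy":0,"dz":0,"turn":0,"jaw":0.77},{"dx":-4,"dy":0,"dz":0,"turn":0,"jaw":0.77},{"dx":-7,"dy":0,"dz":0,"turn":0,"jaw":0.77},{"dx":-10,"dy":0,"dz":-2,"turn":0,"jaw":0.77},{"dx":-10,"dy":0,"dz":-6,"turn":0,"jaw":0.77},{"dx":-10,"dy":0,"dz":-11,"turn":0,"jaw":0.77}]'|head -1
python3 - <<'E'
from h import *
s=grab('scene','cs'); c=grab('top','ct')
a=cv2.resize(s['image'][110:230,240:420],None,fx=4,fy=4,interpolation=cv2.INTER_CUBIC)[:,:,::-1]
b=cv2.resize(c['image'][110:250,330:490],None,fx=4,fy=4,interpolation=cv2.INTER_CUBIC)[:,:,::-1]
m=np.zeros((560,1360,3),np.uint8);m[:480,:720]=a;m[:,720:]=b
cv2.imwrite('pics/c2.png',cv2.resize(m,(800,329),interpolation=cv2.INTER_AREA))
E
python3 t.py .062 .013 .15
```

```text
time: 5.05
t 5.05 stop xy -0.0187 0.0138 z 0.0023 d cm [ 0.07  0.08 -0.07] turn 0.02 F [-0.2 -0.1  0.2] open 0.009931349886395375
time: 5.85
t 5.95 stop xy -0.1148 0.0136 z 0.119 d cm [17.71  0.07 -2.89] turn 0.04 F [1.4 0.1 0.9] open 0.010117371254139047
```

View pics/c2.png

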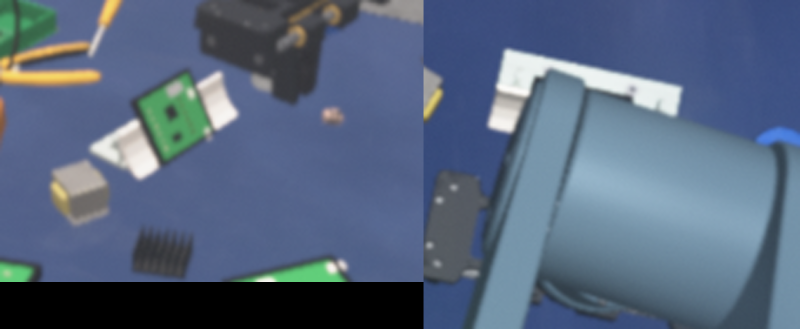

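The board now leans on the stop by itself (scene crop, about (172,115)). Next I go over the top and down behind it.

```bash
python3 -m jog '[{"dx":1,"dy":0,"dz":-2,"turn":0,"jaw":0.77},{"dx":5,"dy":0,"dz":-3,"turn":0,"jaw":0.77},{"dx":9,"dy":0,"dz":-3,"turn":0,"jaw":0.77},{"dx":13,"dy":0,"dz":-3,"turn":0,"jaw":0.77},{"dx":17,"dy":0,"dz":-3,"turn":0,"jaw":0.77},{"dx":18.5,"dy":0,"dz":-3,"turn":0,"jaw":0.77},{"dx":18.5,"dy":0,"dz":-3,"turn":0,"jaw":0.77},{"dx":18.5,"dy":0,"dz":-3,"turn":0,"jaw":0.77}]'|head -1
python3 t.py .068 .013 .05
```

```text
time: 6.75
t 6.75 stop xy 0.065 0.014 z 0.1409 d cm [0.32 0.1  9.09] turn 0.03 F [ 0.3  0.  -0.1] open 0.010086414789088427
```

```bash
python3 -m jog '[{"dx":0.3,"dy":0,"dz":3,"turn":0,"jaw":0.77},{"dx":0.3,"dy":0,"dz":6,"turn":0,"jaw":0.77},{"dx":0.3,"dy":0,"dz":8,"turn":0,"jaw":0.77},{"dx":0.3,"dy":0,"dz":9.2,"turn":0,"jaw":0.77},{"dx":0.3,"dy":0,"dz":9.2,"turn":0,"jaw":0.77},{"dx":-0.5,"dy":0,"dz":9.2,"turn":0,"jaw":0.77},{"dx":-1,"dy":0,"dz":9.2,"turn":0,"jaw":0.77},{"dx":-1.5,"dy":0,"dz":9.2,"turn":0,"jaw":0.77}]'|head -1
python3 t.py -.02 .013 .05
python3 - <<'E'
from h import *
s=grab('scene','ds'); cv2.imwrite('pics/ds2.png',cv2.resize(s['image'][110:230,240:420,::-1],None,fx=4,fy=4,interpolation=cv2.INTER_CUBIC))
E
```

```text
time: 7.55
t 7.55 stop xy 0.0516 0.0139 z 0.0519 d cm [-7.16  0.08  0.17] turn 0.03 F [0.4 0.2 0.3] open 0.010596645661785887
```

View pics/ds2.png

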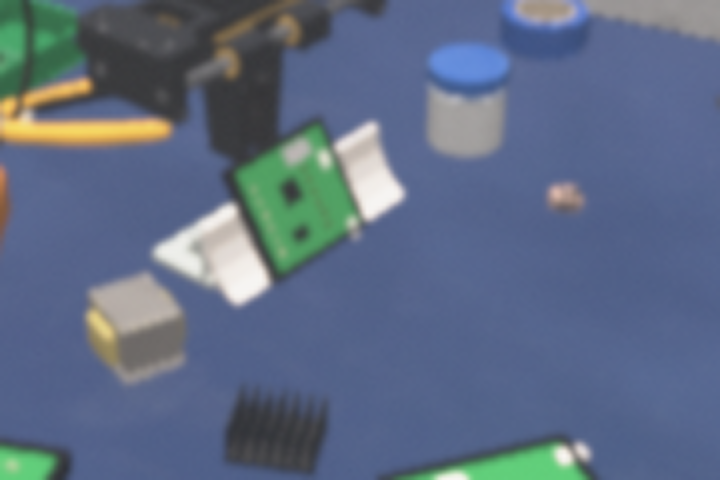

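The fingers are behind the board's upper edge (245,150). I'll push back towards the robot.

```bash
python3 -m jog '[{"dx":-0.9,"dy":0,"dz":0,"turn":0,"jaw":0.77},{"dx":-1.8,"dy":0,"dz":0,"turn":0,"jaw":0.77},{"dx":-2.7,"dy":0,"dz":0,"turn":0,"jaw":0.77},{"dx":-3.6,"dy":0,"dz":0,"turn":0,"jaw":0.77},{"dx":-4.4,"dy":0,"dz":0,"turn":0,"jaw":0.77},{"dx":-5.2,"dy":0,"dz":0,"turn":0,"jaw":0.77},{"dx":-6,"dy":0,"dz":0,"turn":0,"jaw":0.77},{"dx":-6.8,"dy":0,"dz":0,"turn":0,"jaw":0.77}]'|head -1
python3 t.py .03 .013 .15
python3 -m jog '[{"dx":-0.5,"dy":0,"dz":0,"turn":0,"jaw":0.77},{"dx":-0.8,"dy":0,"dz":0,"turn":0,"jaw":0.77},{"dx":-0.8,"dy":0,"dz":0,"turn":0,"jaw":0.77},{"dx":-0.8,"dy":0,"dz":0,"turn":0,"jaw":0.77},{"dx":-0.5,"dy":0,"dz":-3,"turn":0,"jaw":0.77},{"dx":2,"dy":0,"dz":-7,"turn":0,"jaw":0.77},{"dx":6,"dy":0,"dz":-10,"turn":0,"jaw":0.77},{"dx":10,"dy":0,"dz":-12,"turn":0,"jaw":0.77}]'|head -1
python3 - <<'E'
from h import *
s=grab('scene','es'); c=grab('top','et')
a=cv2.resize(s['image'][110:230,240:420],None,fx=4,fy=4,interpolation=cv2.INTER_CUBIC)[:,:,::-1]
b=cv2.resize(c['image'][110:250,330:490],None,fx=4,fy=4,interpolation=cv2.INTER_CUBIC)[:,:,::-1]
m=np.zeros((560,1360,3),np.uint8);m[:480,:720]=a;m[:,720:]=b
cv2.imwrite('pics/e2.png',cv2.resize(m,(800,329),interpolation=cv2.INTER_AREA))
E
python3 t.py .03 .013 .15
```

```text
time: 8.4
t 8.4 stop xy -0.0173 0.0139 z 0.0502 d cm [ 4.73  0.09 -9.98] turn 0.02 F [-0.2  0.7 -0.2] open 0.010413349290804496
time: 9.2
t 9.3 stop xy 0.0897 0.0131 z 0.1751 d cm [-5.99  0.01  2.45] turn -0.01 F [-0.9 -0.8  0.6] open 0.010039430283462948
```

View pics/e2.png

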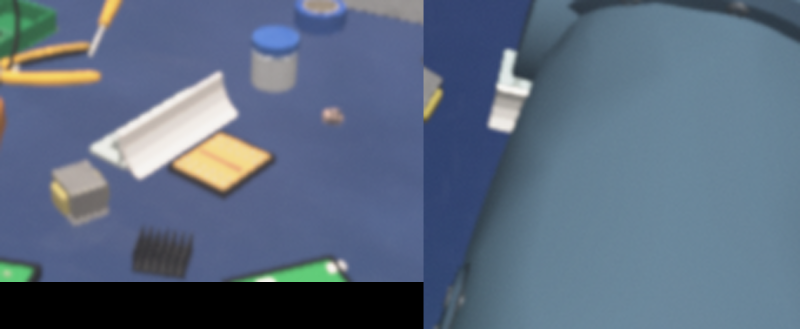

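The board lies tan side up in front of the stop at (222,162). I'll check that it's flat using the depth image.

Run:
```python
from h import *
from t import o,X,Y
c=pickle.load(open('es.pkl','rb'))
h=cv2.cvtColor(c['image'],cv2.COLOR_RGB2HSV)
P=[px(c,u,v) for v in range(160,200) for u in range(305,365) if 8<h[v,u,0]<28 and h[v,u,1]>70 and h[v,u,2]>150 and c['depth'][v,u]>0]
P=np.array(P);S=np.c_[(P[:,:2]-o)@X,(P[:,:2]-o)@Y,P[:,2]]
k=np.linalg.lstsq(np.c_[S[:,:2],np.ones(len(S))],S[:,2],rcond=None)[0]
print(len(S),S.mean(0).round(4),S.min(0).round(4),S.max(0).round(4),'slopes deg',np.degrees(k[:2]).round(2))
```

```text
563 [-0.0468  0.0143  0.0082] [-0.0804 -0.0253  0.0046] [-0.0131  0.0524  0.0125] slopes deg [-0.25  0.16]
```

It is flat, centred about 47 mm in front of the foot line, and the robot is clear.

```bash
python3 -c "
from bench import r
print(r.close_job())"
```

```text
the job is handed in; nothing more can be done
None
```

The board is flipped and lies flat, solder side up, about 47 mm in front of the foot line and 14 mm off the stop's middle; nothing else was seen to move, and I handed the job in at about 9.3 s (no verdict returned).

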